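# Pin back the sander's sprung tension wheel for a belt change

## Robot

A 7-joint arm with a two-finger parallel gripper is mounted at the origin on the work surface. World frame = base frame: x ahead of the robot, y to its left, z up, the work surface at z = 0. Lengths are in m, angles in rad, forces in N, time in s.
With the tool pointing down it reaches from about 0.35 to 0.9 m from the base axis. Payload 8.1 kg.
Tool frame: the origin (TCP) lies on the centre line of the jaws, within the pads' length; the fingertips stand 14 mm ahead of it and the grasp point (between the pads) lies 5 mm behind it; z points along the fingers, y is the direction in which the jaws open and shut (so a half turn about z gives the same grasp; the last joint's range is limited). The gripper opens to 92 mm and grips with 3 to 60 N. Pads are 19 mm wide; open, the fingers measure 130 mm over their backs; the gripper's body (75 mm by 190 mm) begins 47 mm behind the grasp point.
Start: joints at [-1.371, 0.434, 0.025, 1.573, -0.012, 1.134, -0.075], TCP at [0.186, 0.597, 0.241] pointing down, gripper open.
Joint ranges: [-2.62, 2.62], [-0.44, 2.09], [-1.27, 1.32], [0.08, 2.57], [-1.32, 4.46], [0.12, 2], [-2.74, 2.74]. Speed limits (rad/s): [2.22, 2.22, 3.01, 3.01, 3.14, 3.14, 3.14].

## Interface

Orientations are given as a rotation vector (axis times angle).
In Python, from cell import arm, optics gives the robot as it stands.
- The arm moves only by the shell command python3 -m creep 'ROWS' [FORCE]. ROWS is JSON, a list of rows, each an object with "translation": the shift along the tool's x, y, z in m, a list of three; "rot": the turn, a rotation vector about the tool's x, y, z in degrees, a list of three; "jaw": the finger opening in m, from 0 to 0.0918. In form: [{"translation": [x, y, z], "rot": [wx, wy, wz], "jaw": jaw}, ...]. A call has 1 to 12 rows; each row shifts and turns the commanded pose from where the row before left it, along the tool's axes as they then stand; what a row does not reach is not made up. A row lasts 1/12 s, in which the tool goes at most 41.7 mm and 7.16 degrees, less where a joint would pass 70% of its speed; a pose out of reach is approached as far as the arm can. A call is refused whole if a number of a shift passes 0.0417 or a number of a turn 7.16, either way. A call with a gripper value outside its range is refused whole. The fingers move at their own pace and stop on an object; FORCE is the grip in N (left out, the last holds). Time passes only in rows, so rows that do not move let the fingers close. It gives the time, the measured TCP pose, the force and the opening at its end, in the units of the state.
- arm.observe(): the state, without advancing time (a new reading comes with each control period).
- optics.get_image(name): name is "scene" or "top"; returns the picture (384x512x3 uint8, red, green, blue); there is no depth.
- optics.camera_info(name): a dict with "fx", "fy", "cx", "cy" (pixels), "R" (3x3) and "t" (3): a world point X has camera coordinates R X + t. Camera axes: x right, y down, z forward; pixel columns grow to the right and rows downward; lengths in m; the calibration is good to about 2 mm. A picture is of the moment at which its call begins. camera_info takes no time and is no camera call.
- arm.sign_off(): hands the job in, once; it reports no verdict.
Trained networks look in the newest picture that a camera, given by its name, has taken for a name from the list of things; names that differ only in an ending like _2 or _b are one class to them, and where a whole thing is asked for, a point or a joint stands for the part that bears it (a point fixed in the world has none). Each returns a list of dicts, best first, with "score" (0 to 1); they miss things now and then, are a little off and sometimes report something else, mostly with a low value. They report only what shows in the picture. A call takes as long as a camera call. They do not tell look-alikes from the thing itself.
- optics.boxes_of(camera, thing): "location" ([column, row] in pixels, amid what is visible of it).
- optics.pinpoint(camera, thing): "location" ([column, row] in pixels: a listed point, or the origin of a listed thing).
The state is a dict: "clock": time; "joints": joint angles; "dq": joint speeds; "joint_efforts": joint torques, N m; "position": TCP position; "ee_rot": TCP orientation; "force": force on the tool from outside, world axes, zero at the start; "ft_torque": the same for the moment, N m; "width": opening from 0.0 (shut) to 1.0 (fully open).
Only numpy, scipy, OpenCV 4.12 (cv2) and the standard library are available. Lean on these libraries where they do the work, as an engineer would, in place of code of your own. Each camera call takes 0.05 s, during which the arm holds its last target.

## Task

The bench sander is open for a belt change. Take the red-headed locking pin out of its wooden rest, turn the yellow sprung tension wheel on the sloping deck counter-clockwise until its fork stands over the yellow-ringed lock hole (the pin itself, standing in the fork, makes a good lever), and while holding it there push the pin through the fork fully home into the hole, so that the wheel stays back when you let go. Leave the glue jar, the sanding block and the screwdriver where they are.

Things in the scene. Friction and masses are not known exactly. Their poses are not given: they have to be found in the camera images.
- pin_center (a point): Locking pin, 70 mm long, 60 g; this point is half-way up, on its axis; z from tip to head. Steel shank 10 mm diameter, 40 mm long, chamfered tip; red square head 18 x 18 mm, 30 mm tall, faces along x and y, its middle 20 mm from here along z (the tip 35 mm the other way). Starts upright in its rest, tip 28 mm deep, underside of head 12 mm above the rest.
- pin_tip (a point): The end of the pin's shank, on its axis; same axes as pin_center.
- pin_rest: Fixed dark wooden block 70 x 70 x 35 mm with a 12 mm hole in the middle of its top, 28 mm deep, for the pin; origin at the centre of its underside, z up.
- lock_hole (a point): Centre of the mouth of the lock hole (12 mm diameter, 20 mm deep, blind, ringed by yellow dashes) in the sander's deck. x up the slope, y left across the deck, z out along the hole's axis, 0.5 rad from vertical. The wheel's axis, parallel to z, is at x 71.6, y 22.2 mm in this frame. With the pin fully home its tip is 20 mm below this point and its head 20 mm above it.
- fork (a point): Middle of the gap of the wheel's fork, 75 mm from the wheel's axis, 7 mm above the deck; z as lock_hole's, x and y turn with the wheel. Two ears, each 12 mm wide, 2 to 12 mm above the deck, 16 mm apart, reaching 95 mm from the axis, open outwards. At angle 0 the fork lies left (+y) of the hole, 55 mm away.
- tension_wheel (a joint): Angle of the yellow wheel (100 mm diameter, hub 30 mm high; opposite the fork a 52 mm high roller), rad, growing counter-clockwise seen from above. A spring holds it at its stop at 0 and drives it back when let go: 1.6 N at the fork at 0, 4 N at the hole. At 0.75 the fork is centred on the lock hole; stop at 0.95. Leaning on a pin that is home it rests near 0.70.
- glue_jar: Bystander: white jar with a blue cap, 56 mm in diameter, 100 mm tall; origin at the centre of its underside.
- sanding_block: Bystander: cork sanding block with a wooden back, 110 x 60 x 36 mm; origin at the centre of its underside.
- screwdriver: Bystander: a screwdriver with a red handle lying on the bench, 200 mm long, 26 mm thick; origin under its middle.
- deck: Flat aluminium deck of the bench sander, 240 mm up the slope (x), 320 mm across (y), 30 mm thick, tilted 0.5 rad towards the machine's front; origin at the centre of its underside, z square to the deck. Two drums, 60 mm diameter, 55 mm high, stand at its upper corners, more than 130 mm from the hole.
Mind the look-alikes: they are no part of the job. Of the things shaped like the part that bears pin_center, the red one is meant.

How it is judged:
By the outcome, as a careful person would: the job done as asked, in the order asked, and still so for the second after the job is handed in, with the robot touching nothing.
It also fails if it takes over 51 s, if anything falls off the work surface, if the arm or the gripper's body presses on something with over 40 N, if the wrist force passes 120 N, or if a joint passes its speed limit or range.

## Working session

There is one attempt and no reset: what is moved stays moved. The work goes in short steps, Python scripts to look and compute and a shell command to move; the robot and the scene stay as the last step left them, time stands still between calls to the robot, and variables do not carry over. Pictures are saved under pics/ and viewed, and the job is handed in when it is done.

```bash
ls; mkdir -p pics
python3 - <<'E'
from cell import arm, optics
import cv2
print(arm.observe())
for n in ("scene","top"):
    im=optics.get_image(n); cv2.imwrite(f"pics/{n}0.png",im[:,:,::-1])
    print(n,optics.camera_info(n))
    for t in ("pin_center","pin_tip","pin_rest","lock_hole","fork","deck","glue_jar","tension_wheel"):
        try: print(t,[(d["location"],round(d["score"],2)) for d in optics.pinpoint(n,t)[:4]])
        except Exception as e: print(t,e)
print(arm.observe()["clock"])
E
```

```text
pics
{'clock': 0.0, 'joints': array([-1.37060188,  0.43522482,  0.02499455,  1.5741373 , -0.01161847,
        1.13399434, -0.07512251]), 'dq': array([ 0.00078602, -0.00150029,  0.00032708, -0.00078124,  0.00127764,
       -0.00071652, -0.00024398]), 'joint_efforts': array([-1.35668492e-03, -6.67858601e+01,  9.84582156e-01, -3.14454925e+01,
       -6.04557549e-02,  4.33058187e-02,  1.74221432e-04]), 'position': array([0.1862765 , 0.59606022, 0.23992851]), 'ee_rot': array([-4.73983916e-01, -3.10552279e+00,  2.53673323e-03]), 'force': array([-0.32892945, -0.09956152, -0.54200012]), 'ft_torque': array([-0.0502888 , -0.02112087, -0.02155965]), 'width': 0.9993029456938218}
scene {'fx': 366.1907626944868, 'fy': 366.1907626944868, 'cx': 260.67995019340077, 'cy': 192.3815066427869, 'R': array([[ 0.81946381,  0.57310806,  0.00512048],
       [ 0.36404693, -0.51359388, -0.77697565],
       [-0.44266115,  0.63856752, -0.62950983]]), 't': array([-0.44967903, -0.07440632,  1.34586731])}
pin_center [([162.2, 302.0], 0.72), ([199.0, 292.3], 0.67), ([226.8, 271.0], 0.65), ([223.2, 316.2], 0.63)]
pin_
[... 508 characters left out ...]
191301, -0.99975884,  0.00144211],
       [-0.99278176,  0.0215899 , -0.11797561],
       [ 0.11791603, -0.0040169 , -0.99301545]]), 't': array([0.05202065, 0.53460649, 1.16200558])}
pin_center [([365.9, 153.4], 0.61), ([361.1, 181.4], 0.55), ([331.5, 178.1], 0.5), ([382.1, 196.2], 0.45)]
pin_tip [([381.6, 198.7], 0.55), ([362.7, 159.4], 0.51), ([330.3, 179.8], 0.41), ([355.9, 184.2], 0.38)]
pin_rest [([355.5, 183.9], 0.98), ([358.6, 222.5], 0.27)]
lock_hole [([219.8, 204.1], 0.71)]
fork [([199.9, 197.4], 0.66)]
deck [([212.7, 187.1], 0.74)]
glue_jar [([355.8, 223.6], 0.73)]
tension_wheel it knows: deck, fork, glue_jar, lock_hole, pin_center, pin_rest, pin_tip, sanding_block, screwdriver
0.8
```

Run:
```python
import cv2
for n in ("scene","top"):
    im=cv2.imread(f"pics/{n}0.png"); print(im.shape)
    cv2.imwrite(f"pics/{n}0c.png",cv2.resize(im,(800,600),interpolation=cv2.INTER_CUBIC))
```

```text
(384, 512, 3)
(384, 512, 3)
```

View pics/scene0c.png

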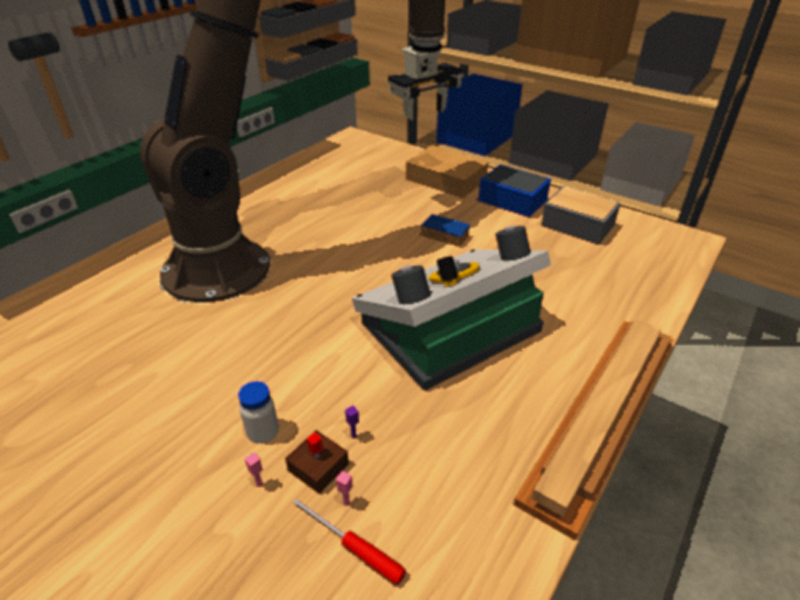

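View pics/top0c.png

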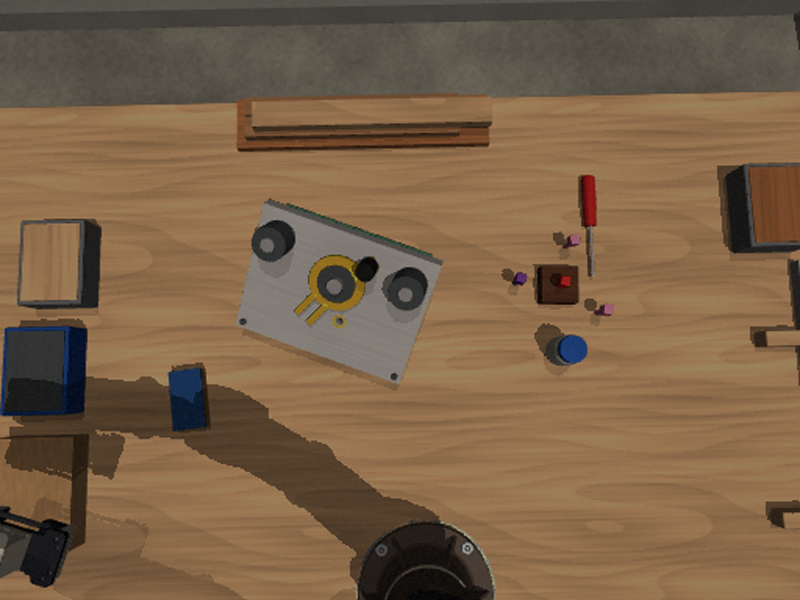

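The pictures show the sander left of centre, its lock hole at about (219,204) in the top view. The red pin stands in the rest at about (361,181), with pink and purple decoys around it. Next I measure.

```bash
cat > h.py <<'E'
import numpy as np, cv2
from cell import arm, optics
from scipy.spatial.transform import Rotation as Rn
CI={n:optics.camera_info(n) for n in("scene","top")}
def ray(n,uv):
    c=CI[n];R=np.array(c["R"]);t=np.array(c["t"])
    d=R.T@np.array([(uv[0]-c["cx"])/c["fx"],(uv[1]-c["cy"])/c["fy"],1]);return -R.T@t,d/np.linalg.norm(d)
def atz(n,uv,z):
    o,d=ray(n,uv);return o+d*(z-o[2])/d[2]
def tri(a,b):
    A=np.zeros((3,3));v=np.zeros(3);P=[]
    for n,uv in(("scene",a),("top",b)):
        o,d=ray(n,uv);M=np.eye(3)-np.outer(d,d);A+=M;v+=M@o;P.append((o,d))
    x=np.linalg.solve(A,v);return x,[np.linalg.norm(np.cross(x-o,d))for o,d in P]
def proj(n,X):
    c=CI[n];p=np.asarray(X)@np.array(c["R"]).T+np.array(c["t"]);return np.stack([c["fx"]*p[...,0]/p[...,2]+c["cx"],c["fy"]*p[...,1]/p[...,2]+c["cy"]],-1)
E
python3 - <<'E'
from h import *
np.set_printoptions(precision=4,suppress=True)
print("hole",tri((276.3,176.3),(219.8,204.1)))
print("rest",tri((201.4,300.1),(355.5,183.9)), atz("top",(355.5,183.9),0),atz("scene",(201.4,300.1),0))
print("pin",tri((199.0,292.3),(361.1,181.4)), atz("top",(361.1,181.4),.042),atz("scene",(199,292.3),.042))
print("deck",tri((289.3,183.3),(212.7,187.1)))
print("jar",atz("top",(355.8,223.6),0))
t=cv2.imread("pics/top0.png")
cv2.imwrite("pics/a.png",cv2.resize(t[110:260,140:300],None,fx=5,fy=4*1.25*.8,interpolation=cv2.INTER_CUBIC)[:600])
cv2.imwrite("pics/b.png",cv2.resize(t[140:240,320:400],None,fx=6,fy=6,interpolation=cv2.INTER_CUBIC))
s=cv2.imread("pics/scene0.png")
cv2.imwrite("pics/c.png",cv2.resize(s[130:250,220:360],None,fx=5,fy=5,interpolation=cv2.INTER_CUBIC))
h=cv2.cvtColor(t,cv2.COLOR_BGR2HSV)
m=((h[...,0]<6)|(h[...,0]>174))&(h[...,1]>200)&(h[...,2]>100)
n,l,st,ce=cv2.connectedComponentsWithStats(m.astype(np.uint8));print(st,ce)
E
```

```text
hole (array([0.5001, 0.1393, 0.1099]), [np.float64(0.008335275261019561), np.float64(0.008335275261019785)])
rest (array([ 0.5566, -0.2733, -0.0059]), [np.float64(0.00015012514158613057), np.float64(0.0001501251415860281)]) [ 0.556  -0.2716  0.    ] [ 0.5597 -0.2761 -0.    ]
pin (array([ 0.5587, -0.2792,  0.0351]), [np.float64(0.0003931898569521419), np.float64(0.0003931898569522203)]) [ 0.5575 -0.2776  0.042 ] [ 0.5629 -0.2822  0.042 ]
deck (array([0.5453, 0.1565, 0.0925]), [np.float64(0.0023052627285205015), np.float64(0.0023052627285203753)])
jar [ 0.4352 -0.2663  0.    ]
[[     0      0    512    384 196390]
 [   374    112      7     32    186]
 [   359    177      6      6     32]] [[255.3673 191.5627]
 [377.3387 127.3387]
 [361.7812 179.4688]]
```

View pics/a.png

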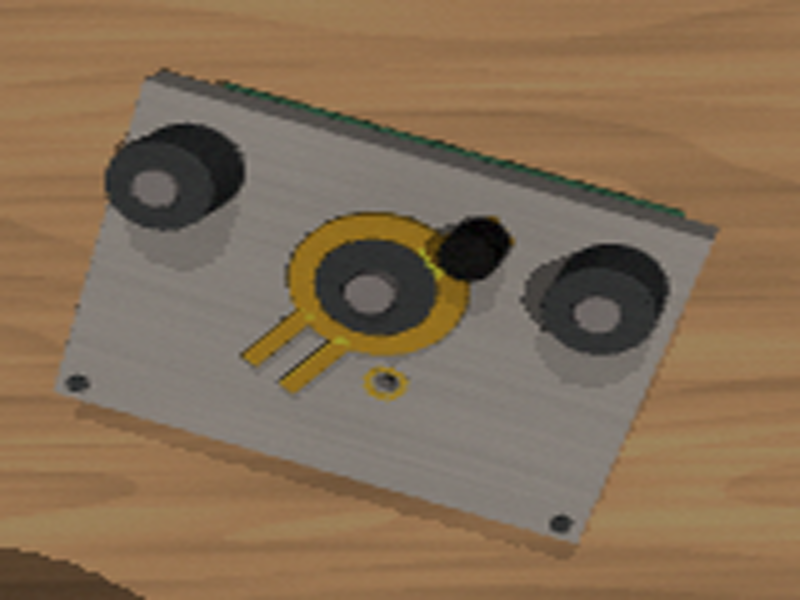

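View pics/b.png

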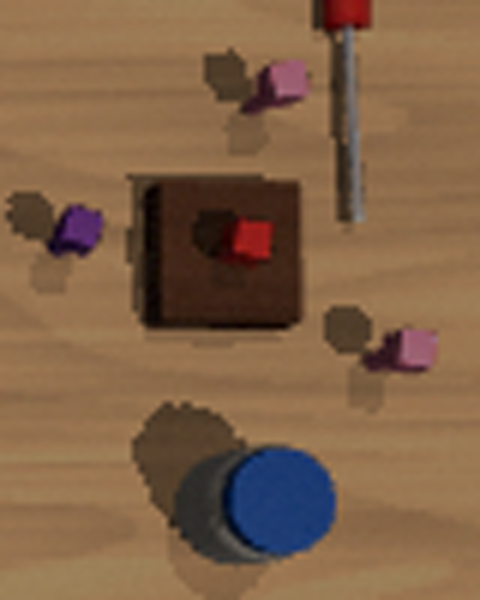

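View pics/c.png

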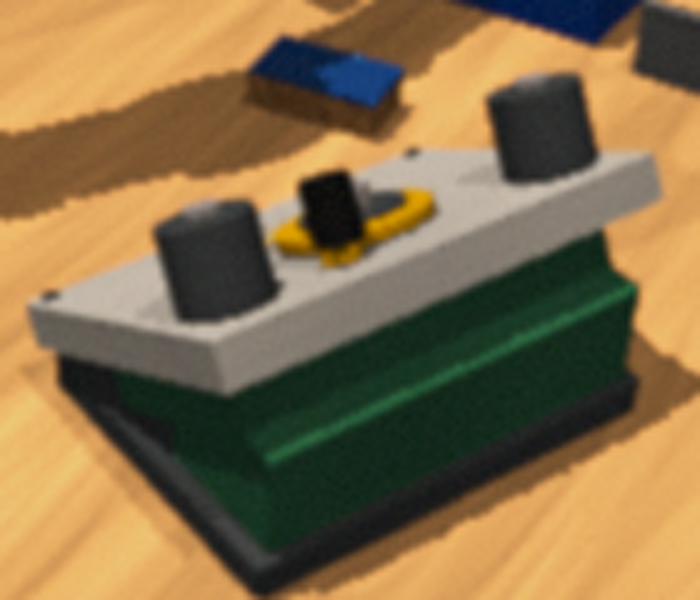

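```bash
cat >> h.py <<'E'
def deckR(psi,tilt=0.5): return Rn.from_euler("ZY",[psi,-tilt]).as_matrix()
E
python3 - <<'E'
from h import *
from scipy.optimize import least_squares
np.set_printoptions(precision=4,suppress=True)
u=lambda p,f,o:((p[0]+.5)/f[0]-.5+o[0],(p[1]+.5)/f[1]-.5+o[1])
A=lambda *p:u(p,(5,4),(140,110)); C=lambda *p:u(p,(5,5),(220,130))
# deck x up slope, y left
L=[("top",( .12,.16),A(146,80)),("top",(.12,-.16),A(710,241)),("top",(-.12,.16),A(57,393)),("top",(-.12,-.16),A(580,545)),
("scene",(.12,-.16),C(222,352)),("scene",(-.12,-.16),C(33,306)),("scene",(.12,.16),C(657,157))]
def f(p,tilt=.5):
    R=deckR(p[3],tilt);r=[]
    for n,xy,uv in L: r+=list(proj(n,R@np.array([*xy,0])+p[:3])-uv)
    return np.array(r)
s=least_squares(f,[.55,.15,.13,-.3]);print(s.x,s.fun.reshape(-1,2))
p=s.x;R=deckR(p[3]);n=R[:,2]
s2=least_squares(lambda q:f(q[:4],q[4]),[*p,.5]);print("tiltfree",s2.x)
def onp(uv,h=0):
    o,d=ray("top",uv);P=p[:3]+n*h;return o+d*(n@(P-o))/(n@d)
t=cv2.imread("pics/top0.png");h=cv2.cvtColor(t,cv2.COLOR_BGR2HSV)
m=((h[...,0]>15)&(h[...,0]<32)&(h[...,1]>170)).astype(np.uint8);m[:,:140]=0
nn,l,st,ce=cv2.connectedComponentsWithStats(m);print([(a,b) for a,b in zip(st.tolist(),ce.tolist()) if a[4]>5 and 100<b[1]<260][:10])
for nm,uv in(("net",(219.8,204.1)),("ring",A(386,382.5))):
    H=onp(uv);print(nm,uv,H,"deck xy",R.T@(H-p[:3]))
W=onp(A(370,294),.03); F=onp((199.9,197.4),.007);F2=onp(A(292,355),.007)
H=onp(A(386,382.5))
print("wheel",R.T@(W-H),"fork",R.T@(F-H),R.T@(F2-H), F2)
# rest yaw: top face corners
B=lambda *q:u(q,(6,6),(320,140))
c=[atz("top",B(*q),.035) for q in((162,183),(300,182),(300,325),(160,325))];print(np.array(c),np.mean(c,0))
print("head top",atz("top",B(252,241),.077),atz("top",(361.8,179.5),.07))
E
```

```text
[ 0.5351  0.1526  0.1153 -0.3615] [[-0.9746 -0.243 ]
 [-0.0136 -0.931 ]
 [-0.86   -0.5865]
 [-0.8668 -1.3245]
 [-1.6642 -0.385 ]
 [-1.6053  1.0727]
 [-0.9559  0.2557]]
tiltfree [ 0.535   0.1525  0.116  -0.3603  0.487 ]
[([0, 0, 512, 384, 195952], [255.63726320731607, 191.50996162325467]), ([189, 163, 45, 45, 608], [211.77631578947367, 183.1858552631579]), ([213, 202, 8, 8, 21], [216.38095238095238, 205.23809523809524])]
net (219.8, 204.1) [0.4944 0.1352 0.0979] deck xy [-0.0363 -0.0306  0.    ]
ring (216.8, 205.25) [0.4917 0.1439 0.0948] deck xy [-0.0428 -0.0235  0.    ]
wheel [0.0729 0.0214 0.03  ] fork [0.0088 0.0506 0.007 ] [0.004  0.0549 0.007 ] [0.5113 0.1952 0.1029]
[[ 0.5934 -0.2381  0.035 ]
 [ 0.5924 -0.3066  0.035 ]
 [ 0.5211 -0.3026  0.035 ]
 [ 0.5226 -0.2337  0.035 ]] [ 0.5574 -0.2703  0.035 ]
head top [ 0.5574 -0.2696  0.077 ] [ 0.5591 -0.2722  0.07  ]
```

```bash
cat >> h.py <<'E'
def goal(P,R):
    s=arm.observe();Rc=Rn.from_rotvec(s["ee_rot"]).as_matrix();p=s["position"]
    print("t",round(s["clock"],2),"p",np.round(p,4),"F",np.round(s["force"],1),"w",round(s["width"]*91.8,1),"mm")
    print("d tool mm",np.round(Rc.T@(np.array(P)-p)*1000,1),"rot deg",np.round(np.degrees(Rn.from_matrix(Rc.T@R).as_rotvec()),2))
    print("q",np.round(s["joints"],2))
def down(yaw): # tool down, x=-deck-x at yaw
    return Rn.from_euler("z",yaw).as_matrix()@np.diag([-1.,1.,-1.])
E
python3 -m creep '[{"translation":[0,0,-0.03],"rot":[0,0,0],"jaw":0.06},{"translation":[0,0,-0.035],"rot":[0,0,0],"jaw":0.06},{"translation":[0,0,-0.035],"rot":[0,0,0],"jaw":0.045},{"translation":[-0.0255,-0.0298,0],"rot":[0,0,0],"jaw":0.045},{"translation":[-0.0255,-0.0298,0],"rot":[0,0,0],"jaw":0.045},{"translation":[-0.0255,-0.0298,0],"rot":[0,0,0],"jaw":0.045},{"translation":[-0.0255,-0.0298,0],"rot":[0,0,0],"jaw":0.045},{"translation":[-0.0255,-0.0298,0],"rot":[0,0,0],"jaw":0.045},{"translation":[-0.0255,-0.0298,0],"rot":[0,0,0],"jaw":0.045},{"translation":[-0.0255,-0.0298,0],"rot":[0,0,0],"jaw":0.045},{"translation":[-0.0255,-0.0298,0],"rot":[0,0,0],"jaw":0.045},{"translation":[-0.0255,-0.0298,0],"rot":[0,0,0],"jaw":0.045}]' 30
python3 - <<'E'
from h import *
goal([.558,-.272,.2],down(0))
E
```

```text
clock: 1.8
position: [0.3258, 0.2702, 0.341]
ee_rot: [0.474, 3.105, 0.001]
force: [1.0, 0.8, -0.2]
width: 0.489
t 1.8 p [0.3258 0.2702 0.341 ] F [ 1.   0.8 -0.2] w 44.9 mm
d tool mm [-383.3 -448.4  140.6] rot deg [ 5.000e-02  1.000e-02 -1.735e+01]
q [-1.01  0.01  0.2   1.87 -0.    1.26  0.45]
```

```bash
python3 -m creep '[{"translation":[-0.025,-0.03,0],"rot":[0,0,0],"jaw":0.045},{"translation":[-0.025,-0.03,0],"rot":[0,0,0],"jaw":0.045},{"translation":[-0.025,-0.03,0],"rot":[0,0,0],"jaw":0.045},{"translation":[-0.025,-0.03,0],"rot":[0,0,0],"jaw":0.045},{"translation":[-0.025,-0.03,0],"rot":[0,0,0],"jaw":0.045},{"translation":[-0.025,-0.03,0],"rot":[0,0,0],"jaw":0.045},{"translation":[-0.025,-0.03,0],"rot":[0,0,0],"jaw":0.045},{"translation":[-0.025,-0.03,0],"rot":[0,0,0],"jaw":0.045},{"translation":[-0.025,-0.03,0],"rot":[0,0,0],"jaw":0.045},{"translation":[-0.025,-0.03,0],"rot":[0,0,0],"jaw":0.045},{"translation":[-0.025,-0.03,0],"rot":[0,0,0],"jaw":0.045},{"translation":[-0.025,-0.03,0],"rot":[0,0,0],"jaw":0.045}]'
python3 -m creep '[{"translation":[-0.025,-0.03,0],"rot":[0,0,-6],"jaw":0.045},{"translation":[-0.02,-0.025,0],"rot":[0,0,-6],"jaw":0.045},{"translation":[0,0,0.03],"rot":[0,0,-5],"jaw":0.045},{"translation":[0,0,0.035],"rot":[0,0,0],"jaw":0.045},{"translation":[0,0,0.035],"rot":[0,0,0],"jaw":0.045},{"translation":[0,0,0.03],"rot":[0,0,0],"jaw":0.045},{"translation":[0,0,0.0],"rot":[0,0,0],"jaw":0.045}]'
python3 - <<'E'
from h import *
goal([.558,-.272,.2],down(0))
for n in("top","scene"):
    im=optics.get_image(n)[:,:,::-1]
    c=im[120:250,300:430] if n=="top" else im[190:340,120:290]
    cv2.imwrite(f"pics/d{n}.png",cv2.resize(c,None,fx=4,fy=4,interpolation=cv2.INTER_CUBIC))
E
```

```text
clock: 2.8
position: [0.5049, -0.1627, 0.341]
ee_rot: [0.472, 3.105, 0.001]
force: [-0.1, 1.3, 0.4]
width: 0.491
clock: 3.38
position: [0.5305, -0.2224, 0.2054]
ee_rot: [-0.016, -3.133, -0.004]
force: [-1.6, 1.3, -0.2]
width: 0.49
t 3.38 p [ 0.5305 -0.2224  0.2054] F [-1.6  1.3 -0.2] w 45.0 mm
d tool mm [-28.1 -49.4   5. ] rot deg [ 0.15 -0.48 -0.58]
q [-0.15  0.44  0.65  1.77 -0.3   1.04  2.17]
```

View pics/dtop.png

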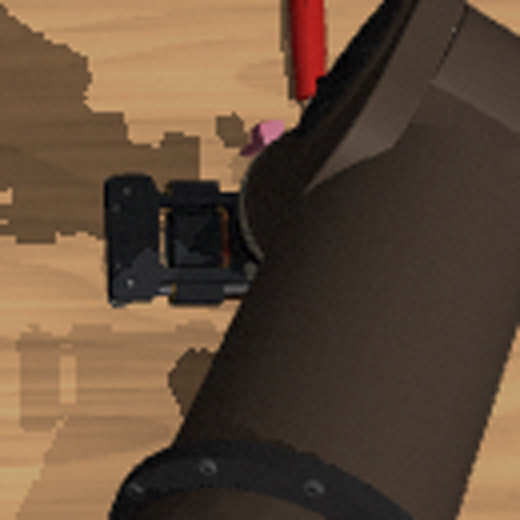

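View pics/dscene.png

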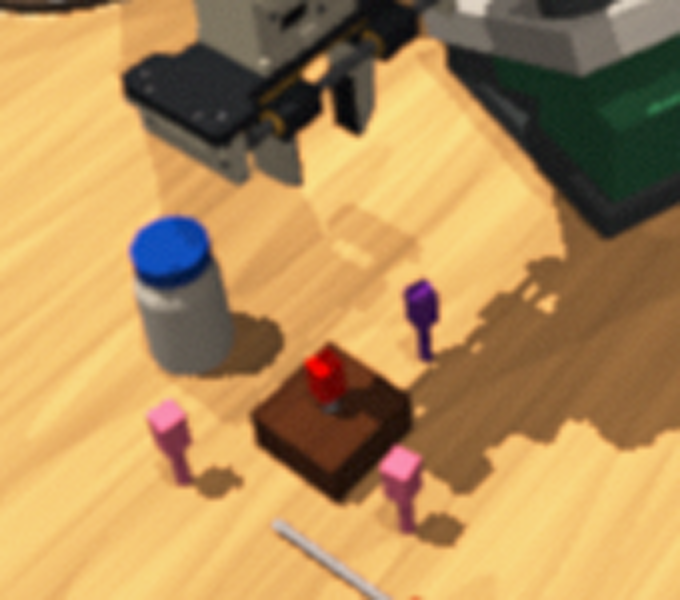

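The red pin is visible at scene (201,284), clear of the jar. I move over it.

```bash
python3 -m creep '[{"translation":[-0.014,-0.025,0],"rot":[0,0,-0.5],"jaw":0.045},{"translation":[-0.015,-0.025,0],"rot":[0,-0.4,0],"jaw":0.045},{"translation":[0,0,0.03],"rot":[0,0,0],"jaw":0.045},{"translation":[0,0,0.03],"rot":[0,0,0],"jaw":0.045},{"translation":[0,0,0.02],"rot":[0,0,0],"jaw":0.045},{"translation":[0,0,0],"rot":[0,0,0],"jaw":0.045},{"translation":[0,0,0],"rot":[0,0,0],"jaw":0.045}]' 10
python3 - <<'E'
from h import *
goal([.559,-.2735,.057],down(0))
s=arm.observe();p=s["position"]
im=optics.get_image("scene")[:,:,::-1].copy()
h=cv2.cvtColor(im,cv2.COLOR_BGR2HSV)
m=(((h[...,0]<6)|(h[...,0]>174))&(h[...,1]>190)&(h[...,2]>70)).astype(np.uint8)
n,l,st,ce=cv2.connectedComponentsWithStats(m);print(st[1:],ce[1:])
for X in((.559,-.2735,.062),(.559,-.2735,.042),p): print(proj("scene",np.array(X)))
c=im[190:340,120:290]
cv2.imwrite("pics/e.png",cv2.resize(c,None,fx=4,fy=4,interpolation=cv2.INTER_CUBIC))
E
```

```text
clock: 4.07
position: [0.5635, -0.2746, 0.1325]
ee_rot: [0.002, 3.133, -0.001]
force: [-0.5, -0.4, 0.4]
width: 0.49
t 4.07 p [ 0.5635 -0.2746  0.1325] F [-0.5 -0.4  0.4] w 45.0 mm
d tool mm [ 5.2  1.1 75.5] rot deg [-0.03  0.47 -0.07]
q [-0.02  0.59  0.59  1.73 -0.4   0.93  2.3 ]
[[196 277  11  14 112]
 [219 340  40  34 504]] [[201.05357143 283.44642857]
 [239.14087302 356.60912698]]
[199.4124998 284.0144091]
[200.23033276 289.07022942]
[197.47375974 266.18192793]
```

View pics/e.png

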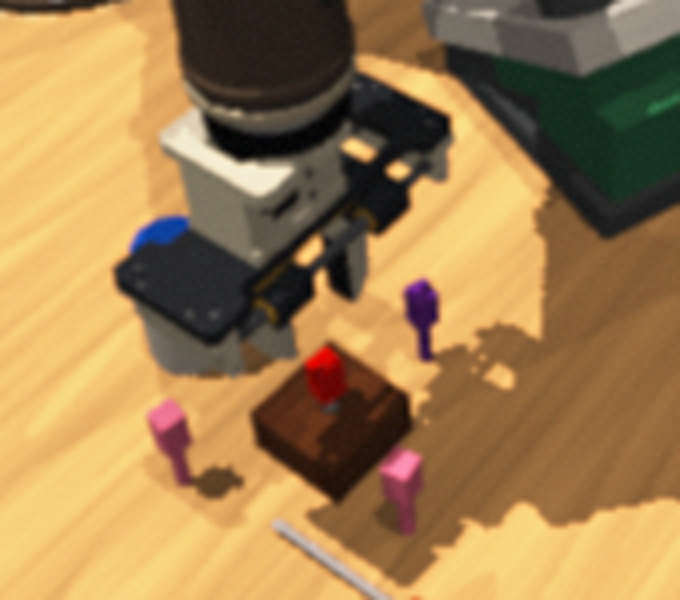

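```bash
python3 -m creep '[{"translation":[0.0035,0.0026,0.02],"rot":[0,0.45,0],"jaw":0.045},{"translation":[0,0,0.02],"rot":[0,0,0],"jaw":0.045},{"translation":[0,0,0.02],"rot":[0,0,0],"jaw":0.045},{"translation":[0,0,0.0155],"rot":[0,0,0],"jaw":0.045},{"translation":[0,0,0],"rot":[0,0,0],"jaw":0.045},{"translation":[0,0,0],"rot":[0,0,0],"jaw":0.03},{"translation":[0,0,0],"rot":[0,0,0],"jaw":0.025}]' 10
python3 - <<'E'
from h import *
goal([.560,-.272,.057],down(0))
im=optics.get_image("scene")[:,:,::-1].copy()
cv2.imwrite("pics/f.png",cv2.resize(im[190:340,120:290],None,fx=4,fy=4,interpolation=cv2.INTER_CUBIC))
E
```

```text
clock: 4.7
position: [0.5607, -0.2725, 0.0577]
ee_rot: [0.002, 3.139, -0.002]
force: [0.6, -0.5, 0.2]
width: 0.393
t 4.7 p [ 0.5607 -0.2725  0.0577] F [ 0.6 -0.5  0.2] w 36.1 mm
d tool mm [0.7 0.5 0.6] rot deg [-0.07  0.13 -0.08]
q [ 0.02  0.68  0.53  1.79 -0.46  0.8   2.35]
```

View pics/f.png

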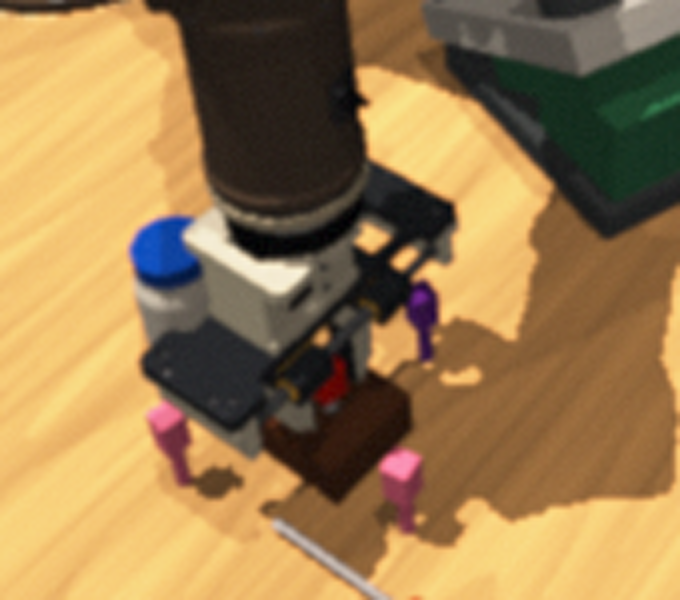

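The red head sits between the fingers, at scene (202,286). I close gently and read the side force.

```bash
python3 -m creep '[{"translation":[0,0,0],"rot":[0,0,0],"jaw":0.021},{"translation":[0,0,0],"rot":[0,0,0],"jaw":0.018},{"translation":[0,0,0],"rot":[0,0,0],"jaw":0.015},{"translation":[0,0,0],"rot":[0,0,0],"jaw":0.01},{"translation":[0,0,0],"rot":[0,0,0],"jaw":0.01},{"translation":[0,0,0],"rot":[0,0,0],"jaw":0.01}]' 10
```

```text
clock: 5.25
position: [0.5598, -0.2715, 0.056]
ee_rot: [0.002, 3.141, 0.0]
force: [-0.5, 1.7, 6.6]
width: 0.195
```

```bash
python3 -m creep '[{"translation":[0,0,0],"rot":[0,0,0],"jaw":0.01},{"translation":[0,0,0],"rot":[0,0,0],"jaw":0.01},{"translation":[0,0,0],"rot":[0,0,0],"jaw":0.01}]' 50
```

```text
clock: 5.5
position: [0.5598, -0.2715, 0.056]
ee_rot: [0.002, 3.141, 0.0]
force: [-0.4, 2.0, 6.9]
width: 0.189
```

```bash
python3 -m creep '[{"translation":[0,0,-0.006],"rot":[0,0,0],"jaw":0.01},{"translation":[0,0,-0.01],"rot":[0,0,0],"jaw":0.01},{"translation":[0,0,-0.015],"rot":[0,0,0],"jaw":0.01},{"translation":[0,0,-0.025],"rot":[0,0,0],"jaw":0.01},{"translation":[0,0,-0.035],"rot":[0,0,0],"jaw":0.01},{"translation":[0,0,-0.04],"rot":[0,0,0],"jaw":0.01},{"translation":[0,0,-0.04],"rot":[0,0,0],"jaw":0.01},{"translation":[0,0,-0.04],"rot":[0,0,0],"jaw":0.01},{"translation":[0,0,-0.035],"rot":[0,0,0],"jaw":0.01},{"translation":[0,0,0],"rot":[0,0,0],"jaw":0.01}]'
python3 - <<'E'
from h import *
goal([.5,.1,.3],down(-.36))
im=optics.get_image("scene")[:,:,::-1].copy()
cv2.imwrite("pics/g.png",cv2.resize(im[130:300,120:290],None,fx=3.5,fy=3.5,interpolation=cv2.INTER_CUBIC))
E
```

```text
clock: 6.33
position: [0.5612, -0.2743, 0.3097]
ee_rot: [0.004, 3.132, -0.007]
force: [1.3, -1.0, 0.5]
width: 0.192
t 6.33 p [ 0.5612 -0.2743  0.3097] F [ 1.3 -1.   0.5] w 17.6 mm
d tool mm [ 62.3 374.2   7.4] rot deg [-0.16  0.58 20.47]
q [-0.09  0.43  0.69  1.52 -0.28  1.28  2.2 ]
```

View pics/g.png

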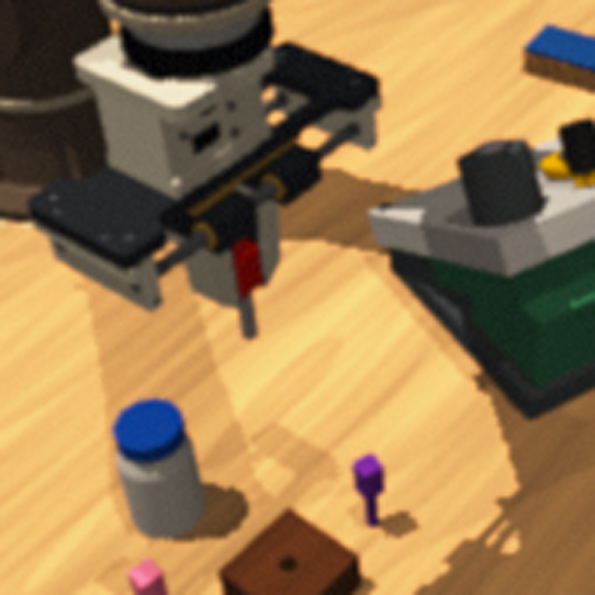

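Run:
```python
from h import *
np.set_printoptions(precision=4,suppress=True)
s=arm.observe();Rc=Rn.from_rotvec(s["ee_rot"]).as_matrix();p=s["position"]
T=p+Rc@[0,0,.049];Hm=p-Rc@[0,0,.006]
print(proj("scene",T),proj("scene",Hm))
for t in("pin_tip","pin_center"): print(t,[(d["location"],round(d["score"],2)) for d in optics.pinpoint("scene",t)[:5]])
for dx in(.003,.006):print(proj("scene",T+Rc@[-dx,0,0]))
im=optics.get_image("scene")[:,:,::-1].copy()
c=cv2.resize(im[185:235,165:215],None,fx=12,fy=12,interpolation=cv2.INTER_CUBIC)
for X in(T,Hm,T-Rc@[0,0,.04]):
    q=(proj("scene",X)-[165,185]+.5)*12;cv2.circle(c,tuple(int(v) for v in q),4,(0,255,0),-1)
cv2.imwrite("pics/h.png",c)
for n in CI: print(n,ray(n,(256,192))[0])
```

```text
[190.6245 226.3075] [187.3618 206.2721]
pin_tip [([170.6, 309.3], 0.72), ([226.6, 278.7], 0.55), ([189.4, 225.9], 0.52), ([219.9, 321.8], 0.48)]
pin_center [([222.9, 270.7], 0.71), ([187.9, 216.2], 0.68), ([161.7, 301.7], 0.68), ([222.2, 314.9], 0.49)]
[191.6836 226.8887]
[192.7465 227.4719]
scene [ 0.9913 -0.6399  0.7917]
top [0.3949 0.0451 1.2169]
```

View pics/h.png

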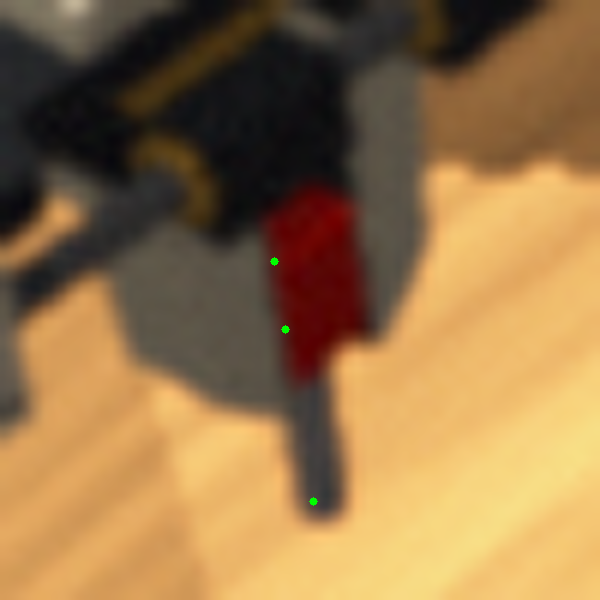

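```bash
cat >> h.py <<'E'
PSI=-.3615;RD=deckR(PSI);H=np.array([.4917,.1439,.0948]);RT=RD@np.diag([-1.,1,-1]);TIP=.049
AX=np.array([.0716,.0222])
def pt(ang,z):  # deck-frame point at the pin radius for wheel angle of pin position
    a=np.pi+np.arctan2(.0222,.0716)-.75+ang
    return np.array([*(AX+.075*np.array([np.cos(a),np.sin(a)])),z])
def tcp_for(dp): return H+RD@np.asarray(dp)+RD[:,2]*TIP
def tipdeck():
    s=arm.observe();Rc=Rn.from_rotvec(s["ee_rot"]).as_matrix();return RD.T@(s["position"]+Rc@[0,0,TIP]-H)
E
python3 - <<'E'
from h import *
print(pt(0,0),pt(.75,0))
g=tcp_for(pt(0,.06));print(g);goal(g,RT)
goal([*g[:2],.31],down(PSI))
E
```

```text
[0.00404506 0.05477806 0.        ] [-3.56675228e-05 -1.10589247e-05  0.00000000e+00]
[0.46551436 0.21236437 0.1923958 ]
t 6.53 p [ 0.5588 -0.2713  0.3004] F [-0.   0.1 -0.8] w 17.9 mm
d tool mm [ 93.8 483.4 108.6] rot deg [  5.17 -28.47  20.18]
q [-0.09  0.44  0.68  1.53 -0.28  1.28  2.2 ]
t 6.53 p [ 0.5588 -0.2713  0.3004] F [-0.   0.1 -0.8] w 17.9 mm
d tool mm [ 94.1 483.5  -9. ] rot deg [ 2.000e-02 -1.400e-01  2.062e+01]
q [-0.09  0.44  0.68  1.53 -0.28  1.28  2.2 ]
```

```bash
python3 -m creep '[{"translation":[0.006,0.015,-0.03],"rot":[0,0,0],"jaw":0.01},{"translation":[0.007,0.034,0],"rot":[0,0,0],"jaw":0.01},{"translation":[0.007,0.034,0],"rot":[0,0,0],"jaw":0.01},{"translation":[0.007,0.034,0],"rot":[0,0,0],"jaw":0.01},{"translation":[0.007,0.034,0],"rot":[0,0,0],"jaw":0.01},{"translation":[0.007,0.034,0],"rot":[0,0,0],"jaw":0.01},{"translation":[0.007,0.034,0],"rot":[0,0,0],"jaw":0.01},{"translation":[0.007,0.034,0],"rot":[0,0,0],"jaw":0.01},{"translation":[0.007,0.034,0],"rot":[0,0,0],"jaw":0.01},{"translation":[0.007,0.034,0],"rot":[0,0,0],"jaw":0.01},{"translation":[0.007,0.034,0],"rot":[0,0,0],"jaw":0.01},{"translation":[0.007,0.034,0],"rot":[0,0,0],"jaw":0.01}]'
python3 -m creep '[{"translation":[0.006,0.034,0],"rot":[0,0,0],"jaw":0.01},{"translation":[0.006,0.034,0],"rot":[0,0,0],"jaw":0.01},{"translation":[0,0,0],"rot":[0,0,6.8],"jaw":0.01},{"translation":[0,0,0],"rot":[0,0,6.8],"jaw":0.01},{"translation":[0,0,0],"rot":[0,0,6.8],"jaw":0.01},{"translation":[0,0,0],"rot":[0,0,0],"jaw":0.01},{"translation":[0,0,0],"rot":[0,0,0],"jaw":0.01}]'
python3 - <<'E'
from h import *
g=tcp_for(pt(0,.06));goal(g,RT)
E
```

```text
clock: 7.53
position: [0.4755, 0.1188, 0.3299]
ee_rot: [-0.002, -3.138, 0.002]
force: [0.4, -0.8, -1.5]
width: 0.194
clock: 8.12
position: [0.4645, 0.1853, 0.3302]
ee_rot: [-0.552, -3.09, 0.003]
force: [0.2, -1.3, -0.1]
width: 0.193
t 8.12 p [0.4645 0.1853 0.3302] F [ 0.2 -1.3 -0.1] w 17.8 mm
d tool mm [  8.2  26.1 137.7] rot deg [-2.000e-02 -2.877e+01  4.700e-01]
q [-0.92  0.16  0.52  1.76 -0.08  1.25  0.83]
```

```bash
python3 -m creep '[{"translation":[0.004,0.013,0],"rot":[0,-5.75,0],"jaw":0.01},{"translation":[0.004,0.013,0],"rot":[0,-5.75,0],"jaw":0.01},{"translation":[0,0,0],"rot":[0,-5.75,0],"jaw":0.01},{"translation":[0,0,0],"rot":[0,-5.75,0],"jaw":0.01},{"translation":[0,0,0],"rot":[0,-5.75,0],"jaw":0.01},{"translation":[0,0,0],"rot":[0,0,0.5],"jaw":0.01},{"translation":[0,0,0],"rot":[0,0,0],"jaw":0.01}]'
python3 - <<'E'
from h import *
g=tcp_for(pt(0,.06));goal(g,RT);print(tipdeck())
E
```

```text
clock: 8.7
position: [0.4654, 0.2129, 0.33]
ee_rot: [0.474, 2.606, -0.12]
force: [-0.4, 0.1, -0.9]
width: 0.192
t 8.7 p [0.4654 0.2129 0.33  ] F [-0.4  0.1 -0.9] w 17.6 mm
d tool mm [ 65.5  -0.6 121. ] rot deg [ 0.07 -0.11  0.06]
q [-1.23  0.02  0.38  2.01  0.55  1.    0.09]
[0.06966456 0.05533588 0.18090551]
```

```bash
python3 -m creep '[{"translation":[0.022,0,0.02],"rot":[0,0,0],"jaw":0.01},{"translation":[0.022,0,0.03],"rot":[0,0,0],"jaw":0.01},{"translation":[0.0215,0,0.03],"rot":[0,0,0],"jaw":0.01},{"translation":[0,0,0.03],"rot":[0,0,0],"jaw":0.01},{"translation":[0,0,0.02],"rot":[0,0,0],"jaw":0.01},{"translation":[0,0,0],"rot":[0,0,0],"jaw":0.01},{"translation":[0,0,0],"rot":[0,0,0],"jaw":0.01}]'
cat >> h.py <<'E'
def shot(n,name,box,f,pts=()):
    im=optics.get_image(n)[:,:,::-1].copy();x0,y0,x1,y1=box
    c=cv2.resize(im[y0:y1,x0:x1],None,fx=f,fy=f,interpolation=cv2.INTER_CUBIC)
    for X in pts:
        q=(proj(n,np.asarray(X))-[x0,y0]+.5)*f;cv2.circle(c,tuple(int(round(v)) for v in q),2,(0,255,0),-1)
    cv2.imwrite(f"pics/{name}.png",c)
def pinpts():
    s=arm.observe();Rc=Rn.from_rotvec(s["ee_rot"]).as_matrix();p=s["position"]
    return [p+Rc@[0,0,TIP],p+Rc@[0,0,TIP-.04],p+Rc@[0,0,TIP-.07]]
E
python3 - <<'E'
from h import *
g=tcp_for(pt(0,.02));goal(g,RT);print(tipdeck())
P=pinpts()+[H,H+RD@pt(0,.007)]
shot("top","i_top",(150,120,280,240),5,P)
shot("scene","i_scene",(220,90,360,210),5,P)
E
```

```text
clock: 9.28
position: [0.4727, 0.2097, 0.1853]
ee_rot: [0.485, 2.602, -0.123]
force: [-0.1, 0.1, 0.8]
width: 0.193
t 9.28 p [0.4727 0.2097 0.1853] F [-0.1  0.1  0.8] w 17.7 mm
d tool mm [ 3.3  0.  30.1] rot deg [-0.14  0.03 -0.36]
q [-1.18  0.23  0.41  2.21  0.66  0.62 -0.12]
[0.00738882 0.05470916 0.05010827]
```

View pics/i_top.png

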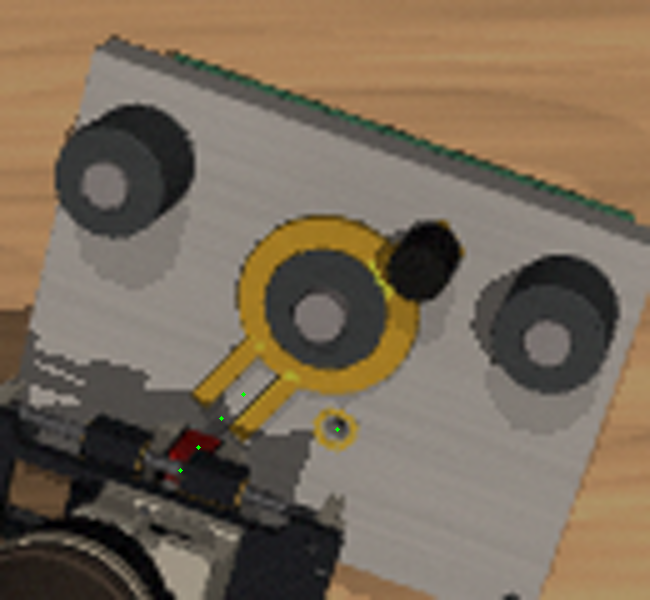

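View pics/i_scene.png

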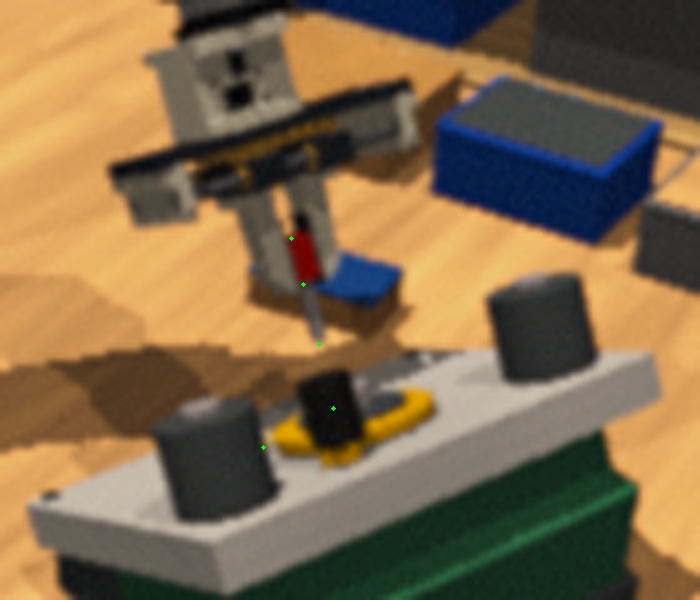

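The top view shows the pin head at about (189,209), the fork gap at (198,198) and the ring at (217,205). Model and picture agree closely. I zoom in to check the pin's offset.

Run:
```python
from h import *
P=pinpts()+[H,H+RD@pt(0,.007)]
shot("top","j_top",(175,180,225,220),14,P)
```

```text
(no output)
```

View pics/j_top.png

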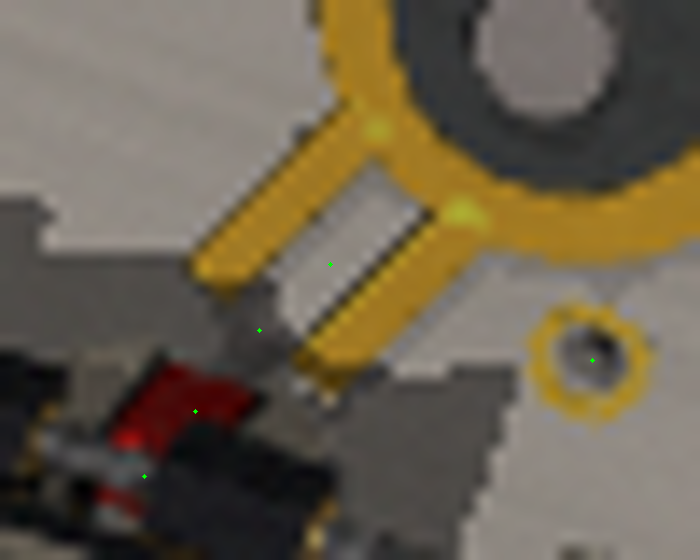

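```bash
python3 -m creep '[{"translation":[0.0033,0,0.015],"rot":[0,0,-0.3],"jaw":0.01},{"translation":[0,0,0.014],"rot":[0,0,0],"jaw":0.01},{"translation":[0,0,0],"rot":[0,0,0],"jaw":0.01},{"translation":[0,0,0],"rot":[0,0,0],"jaw":0.01}]'
cat >> h.py <<'E'
def overlay(n,name,box,f,off=(0,0)):
    "wireframe of the pin as held (off: offset along tool x,y, m) + ring + fork ears at 0"
    im=optics.get_image(n)[:,:,::-1].copy();x0,y0,x1,y1=box
    c=cv2.resize(im[y0:y1,x0:x1],None,fx=f,fy=f,interpolation=cv2.INTER_CUBIC);o=c.copy()
    s=arm.observe();Rc=Rn.from_rotvec(s["ee_rot"]).as_matrix();p=s["position"]
    def pl(X,col):
        q=(proj(n,np.asarray(X))-[x0,y0]+.5)*f;cv2.polylines(o,[np.round(q).astype(np.int32)],True,col,1,cv2.LINE_AA)
    a=np.linspace(0,2*np.pi,25);T=lambda x,y,z:p+Rc@[x+off[0],y+off[1],z]
    for z in(TIP,TIP-.02,TIP-.04): pl([T(.005*np.cos(t),.005*np.sin(t),z) for t in a],(0,255,0))
    for z in(TIP-.04,TIP-.07): pl([T(.009*i,.009*j,z) for i,j in((1,1),(1,-1),(-1,-1),(-1,1))],(255,255,0))
    pl([H+RD@[.006*np.cos(t),.006*np.sin(t),0] for t in a],(255,0,255))
    cv2.imwrite(f"pics/{name}.png",np.hstack([c,o]))
E
python3 - <<'E'
from h import *
g=tcp_for(pt(0,.02));goal(g,RT);print(tipdeck())
overlay("top","k_top",(178,182,226,222),8)
overlay("scene","k_scene",(262,130,302,180),9)
E
```

```text
clock: 9.77
position: [0.4821, 0.2076, 0.1592]
ee_rot: [0.475, 2.603, -0.119]
force: [-1.0, 0.4, -0.4]
width: 0.192
t 9.77 p [0.4821 0.2076 0.1592] F [-1.   0.4 -0.4] w 17.7 mm
d tool mm [-0.8 -1.4  2.6] rot deg [ 0.1   0.07 -0.01]
q [-1.16  0.28  0.42  2.23  0.7   0.54 -0.15]
[0.003277   0.05628792 0.02258193]
```

View pics/k_top.png

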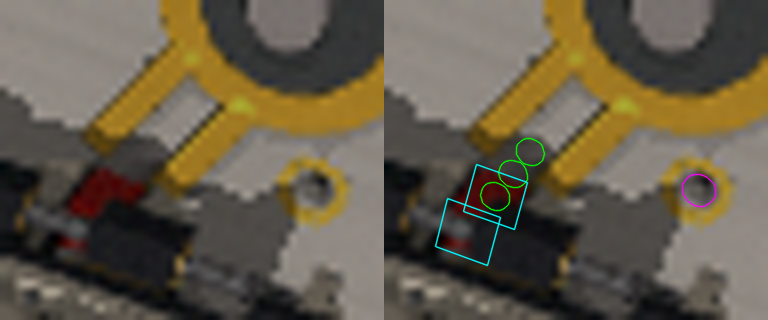

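View pics/k_scene.png

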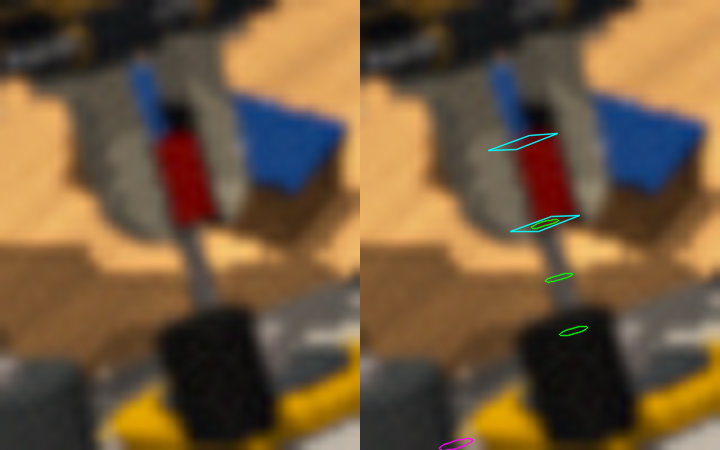

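```bash
python3 -m creep '[{"translation":[0,0,0.006],"rot":[0,0,0],"jaw":0.01},{"translation":[0,0,0.005],"rot":[0,0,0],"jaw":0.01},{"translation":[0,0,0.003],"rot":[0,0,0],"jaw":0.01},{"translation":[0,0,0.002],"rot":[0,0,0],"jaw":0.01},{"translation":[0,0,0],"rot":[0,0,0],"jaw":0.01},{"translation":[0,0,0],"rot":[0,0,0],"jaw":0.01}]' 60
python3 - <<'E'
from h import *
g=tcp_for(pt(0,.004));goal(g,RT);print(tipdeck(), RD.T@arm.observe()["force"])
overlay("top","l_top",(178,182,226,222),8)
E
```

```text
clock: 10.37
position: [0.4892, 0.2047, 0.1442]
ee_rot: [0.475, 2.603, -0.12]
force: [0.5, -0.1, -0.3]
width: 0.192
t 10.37 p [0.4892 0.2047 0.1442] F [ 0.5 -0.1 -0.3] w 17.7 mm
d tool mm [-1.3 -1.2  1.8] rot deg [0.06 0.05 0.01]
q [-1.15  0.32  0.43  2.24  0.72  0.49 -0.16]
[0.00281039 0.05598993 0.00580196] [ 0.29541395  0.05003887 -0.45069357]
```

View pics/l_top.png

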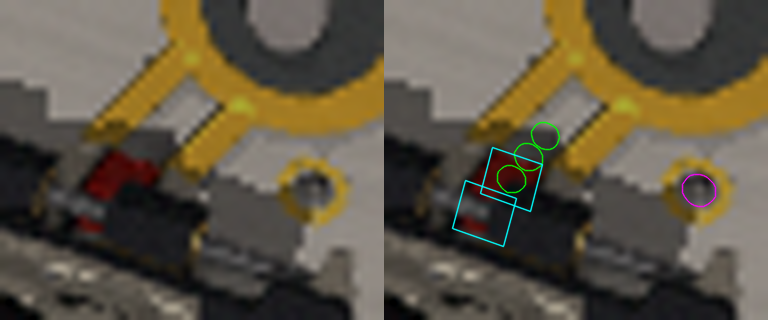

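The shank is between the ears, its head at top (192,204) with no contact force. I feel for the deck now.

```bash
for i in 1 2 3; do python3 -m creep '[{"translation":[0,0,0.0012],"rot":[0,0,0],"jaw":0.01},{"translation":[0,0,0],"rot":[0,0,0],"jaw":0.01},{"translation":[0,0,0],"rot":[0,0,0],"jaw":0.01}]'|grep -v rot; python3 -c "
from h import *
print(tipdeck()*1000, RD.T@arm.observe()['force'])"; done
```

```text
clock: 10.67
position: [0.4897, 0.2046, 0.1433]
force: [-0.1, -0.3, -0.3]
width: 0.192
[ 2.87572197 56.17854577  4.77417104] [-0.11245175 -0.33714025 -0.25480789]
clock: 10.92
position: [0.4901, 0.2047, 0.1428]
force: [-9.3, 0.9, 14.3]
width: 0.195
[ 2.93925316 56.39822535  4.14407065] [-1.03156999 -2.47995837 16.9145747 ]
clock: 11.17
position: [0.4904, 0.2047, 0.1425]
force: [-22.0, -0.0, 34.6]
width: 0.195
[ 2.93497084 56.56320601  3.74648172] [-1.47625651 -7.78984846 40.23243547]
```

Contact with the deck at model z about 4.4 mm. I back off and look.

```bash
python3 -m creep '[{"translation":[0,0,-0.0022],"rot":[0,0,0],"jaw":0.01},{"translation":[0,0,-0.0015],"rot":[0,0,0],"jaw":0.01},{"translation":[0,0,0],"rot":[0,0,0],"jaw":0.01}]'
python3 - <<'E'
from h import *
print(tipdeck()*1000, RD.T@arm.observe()["force"])
overlay("top","m_top",(178,182,226,222),8)
overlay("scene","m_scene",(262,130,302,180),9)
E
```

```text
clock: 11.42
position: [0.4891, 0.2051, 0.1447]
ee_rot: [0.475, 2.603, -0.119]
force: [-0.1, -1.1, -0.6]
width: 0.191
[ 2.87365601 56.413873    6.29811962] [-0.01201548 -1.08622131 -0.69784727]
```

View pics/m_top.png

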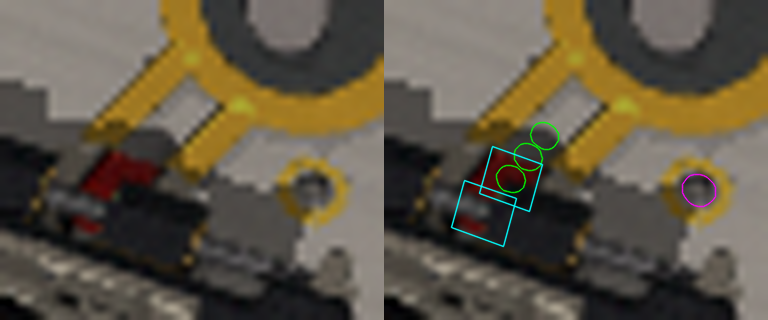

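View pics/m_scene.png

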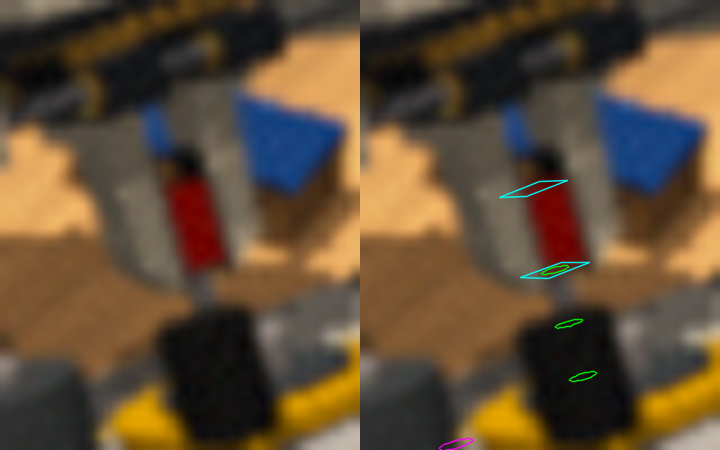

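```bash
cat >> h.py <<'E'
# revised: deck surface 4.3 mm higher (touched), top-camera bias against the held pin
_o,_d=ray("top",(216.8,205.25));_n=RD[:,2];_P=H+_n*.0043
H=_o+_d*(_n@(_P-_o))/(_n@_d)+(RD[:,:2]@(RD[:,:2].T@np.array([.0016,.00135,0])))
def seg(a):  # tool mm to the pin position at pin angle a, z above deck 1.8
    t=tipdeck();d=pt(a,.0018)-t;return np.round(d*[-1000,1000,-1000],1)
E
python3 - <<'E'
from h import *
print(H,tipdeck()*1000)
p=tipdeck()
for a in np.linspace(0,.75,11):
    q=pt(a,.0018);print(round(a,3),np.round((q-p)*[-1e3,1e3,-1e3],2));p=q
E
```

```text
[0.4926296  0.14493491 0.09997489] [-5.45273155e-02  5.48828403e+01  1.69686378e+00]
0.0 [-4.1 -0.1 -0.1]
0.075 [ 2.25 -5.15 -0.  ]
0.15 [ 1.86 -5.31 -0.  ]
0.225 [ 1.46 -5.43 -0.  ]
0.3 [ 1.04 -5.53 -0.  ]
0.375 [ 0.63 -5.59 -0.  ]
0.45 [ 0.21 -5.62 -0.  ]
0.525 [-0.21 -5.62 -0.  ]
0.6 [-0.63 -5.59 -0.  ]
0.675 [-1.05 -5.52 -0.  ]
0.75 [-1.46 -5.43 -0.  ]
```

```bash
python3 -m creep '[{"translation":[-0.002,-0.001,0],"rot":[0,0,0],"jaw":0.01},{"translation":[-0.002,-0.001,0],"rot":[0,0,0],"jaw":0.01},{"translation":[0.0022,-0.004,0],"rot":[0,0,0],"jaw":0.01},{"translation":[0.0019,-0.0045,0],"rot":[0,0,0],"jaw":0.01},{"translation":[0.0015,-0.0054,0],"rot":[0,0,0],"jaw":0.01},{"translation":[0.001,-0.0055,0],"rot":[0,0,0],"jaw":0.01},{"translation":[0.0006,-0.0056,0],"rot":[0,0,0],"jaw":0.01},{"translation":[0,0,0],"rot":[0,0,0],"jaw":0.01},{"translation":[0,0,0],"rot":[0,0,0],"jaw":0.01}]'
python3 - <<'E'
from h import *
goal(tcp_for(pt(.375,.0018)),RT);print(tipdeck()*1000, RD.T@arm.observe()["force"],seg(.75))
overlay("top","n_top",(178,182,226,222),8)
E
```

```text
clock: 12.27
position: [0.4766, 0.1804, 0.1428]
ee_rot: [0.475, 2.603, -0.12]
force: [2.6, 2.0, -0.2]
width: 0.191
t 12.27 p [0.4766 0.1804 0.1428] F [ 2.6  2.  -0.2] w 17.5 mm
d tool mm [-0.4  0.3 -0. ] rot deg [0.09 0.03 0.01]
q [-1.16  0.29  0.46  2.29  0.76  0.46 -0.19]
[-3.54759585 27.55170764  1.78908975] [ 1.4165076   2.74942041 -0.98783812] [ -3.5 -27.6  -0. ]
```

View pics/n_top.png

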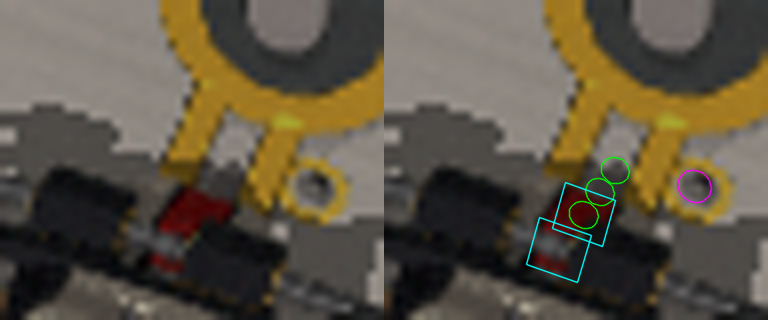

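```bash
python3 -m creep '[{"translation":[0.0002,-0.0055,-0.0003],"rot":[0,0,0],"jaw":0.01},{"translation":[-0.0004,-0.0055,0],"rot":[0,0,0],"jaw":0.01},{"translation":[-0.0007,-0.0055,0],"rot":[0,0,0],"jaw":0.01},{"translation":[-0.0011,-0.0055,0],"rot":[0,0,0],"jaw":0.01},{"translation":[-0.0015,-0.0054,0],"rot":[0,0,0],"jaw":0.01},{"translation":[0,0,0],"rot":[0,0,0],"jaw":0.01},{"translation":[0,0,0],"rot":[0,0,0],"jaw":0.01},{"translation":[0,0,0],"rot":[0,0,0],"jaw":0.01}]'
python3 - <<'E'
from h import *
goal(tcp_for(pt(.75,.0018)),RT);print(tipdeck()*1000, RD.T@arm.observe()["force"],seg(.75))
overlay("top","o_top",(190,182,238,222),8)
overlay("scene","o_scene",(250,130,290,180),9)
E
```

```text
clock: 12.98
position: [0.4701, 0.1542, 0.1448]
ee_rot: [0.475, 2.603, -0.119]
force: [1.3, 4.4, 0.6]
width: 0.192
t 12.98 p [0.4701 0.1542 0.1448] F [1.3 4.4 0.6] w 17.6 mm
d tool mm [ 0.1 -0.7  0.3] rot deg [0.13 0.05 0.01]
q [-1.15  0.26  0.48  2.34  0.81  0.44 -0.2 ]
[0.15271159 0.78683555 2.06295377] [0.01085706 4.54938654 0.63951789] [ 0.2 -0.8  0.3]
```

View pics/o_top.png

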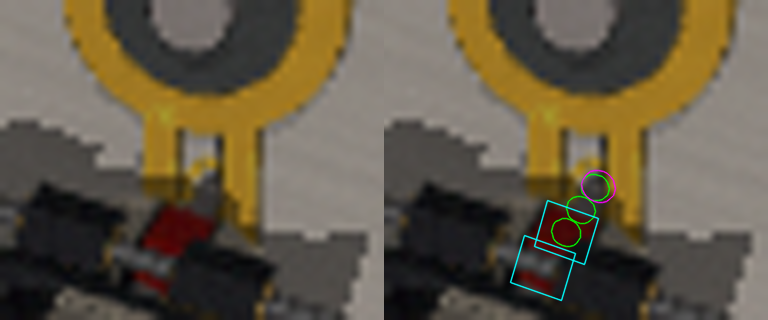

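View pics/o_scene.png

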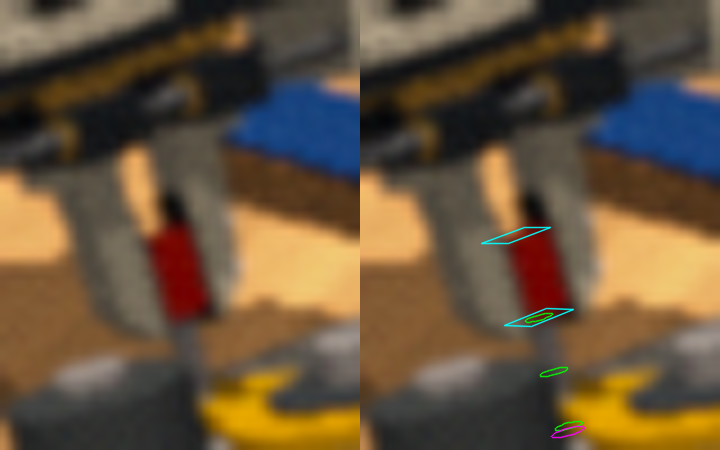

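Run:
```python
from h import *
im=optics.get_image("top")[:,:,::-1].copy()
c=im[192:218,203:237]
c=np.clip(c.astype(float)*1.8,0,255).astype(np.uint8)
cv2.imwrite("pics/p.png",cv2.resize(c,None,fx=22,fy=22,interpolation=cv2.INTER_NEAREST))
o=cv2.imread("pics/top0.png")[192:218,203:237]
o=np.clip(o.astype(float)*1.8,0,255).astype(np.uint8)
cv2.imwrite("pics/p0.png",cv2.resize(o,None,fx=22,fy=22,interpolation=cv2.INTER_NEAREST))
```

```text
(no output)
```

View pics/p.png

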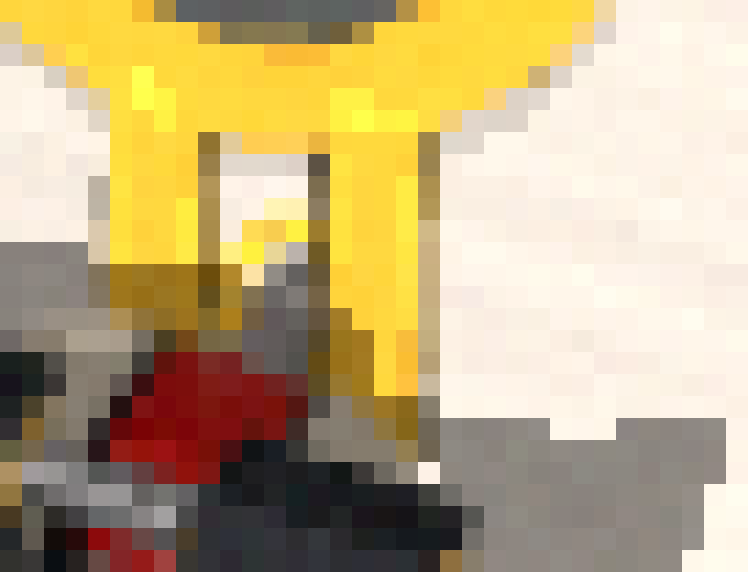

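View pics/p0.png

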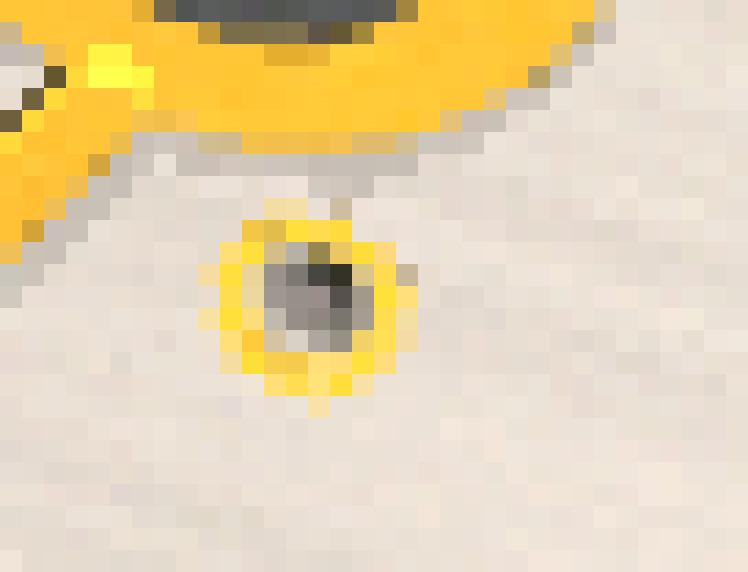

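The tip looks about 1 mm upslope and 0.5 mm left of the hole's centre. I correct that and probe downwards.

```bash
python3 -m creep '[{"translation":[0.0005,-0.0009,0],"rot":[0,0,0],"jaw":0.01},{"translation":[0,0,0],"rot":[0,0,0],"jaw":0.01},{"translation":[0,0,0.0015],"rot":[0,0,0],"jaw":0.01},{"translation":[0,0,0.0015],"rot":[0,0,0],"jaw":0.01},{"translation":[0,0,0],"rot":[0,0,0],"jaw":0.01},{"translation":[0,0,0],"rot":[0,0,0],"jaw":0.01}]' | grep -v rot; python3 -c "
from h import *
print(tipdeck()*1000, RD.T@arm.observe()['force'])"
```

```text
clock: 13.63
position: [0.4704, 0.1524, 0.1416]
force: [0.8, 3.4, -1.7]
width: 0.191
[-0.55862906 -0.83238888 -1.25321859] [-1.21958144  3.42891766 -1.31808649]
```

Past the deck level with no force, so the tip is entering the hole. I continue.

```bash
for i in 1; do python3 -m creep '[{"translation":[0,0,0.0015],"rot":[0,0,0],"jaw":0.01},{"translation":[0,0,0.0015],"rot":[0,0,0],"jaw":0.01},{"translation":[0,0,0],"rot":[0,0,0],"jaw":0.01},{"translation":[0,0,0],"rot":[0,0,0],"jaw":0.01}]' | grep -v rot; python3 -c "
from h import *
print(tipdeck()*1000, RD.T@arm.observe()['force'],RD.T@arm.observe()['ft_torque'])"; done
```

```text
clock: 13.97
position: [0.4719, 0.152, 0.1391]
force: [1.7, 4.0, -3.3]
width: 0.192
[-0.37180433 -0.69320668 -4.20286265] [-1.41030922  4.37607252 -2.97359934] [0.94081609 0.79856122 0.00606333]
```

```bash
for i in 1; do python3 -m creep '[{"translation":[0,0,0.002],"rot":[0,0,0],"jaw":0.01},{"translation":[0,0,0.002],"rot":[0,0,0],"jaw":0.01},{"translation":[0,0,0.002],"rot":[0,0,0],"jaw":0.01},{"translation":[0,0,0],"rot":[0,0,0],"jaw":0.01},{"translation":[0,0,0],"rot":[0,0,0],"jaw":0.01}]' | grep -v rot; python3 -c "
from h import *
print(tipdeck()*1000, RD.T@arm.observe()['force'],RD.T@arm.observe()['ft_torque'])"; done
```

```text
clock: 14.38
position: [0.4748, 0.151, 0.1339]
force: [2.5, 3.0, -2.7]
width: 0.195
[ -0.19823883  -0.56574772 -10.23505285] [-0.19385466  3.70082648 -2.99266979] [1.0264209  0.76333269 0.05560661]
```

```bash
for i in 1; do python3 -m creep '[{"translation":[0,0,0.002],"rot":[0,0,0],"jaw":0.01},{"translation":[0,0,0.002],"rot":[0,0,0],"jaw":0.01},{"translation":[0,0,0.002],"rot":[0,0,0],"jaw":0.01},{"translation":[0,0,0],"rot":[0,0,0],"jaw":0.01},{"translation":[0,0,0],"rot":[0,0,0],"jaw":0.01}]' | grep -v rot; python3 -c "
from h import *
print(tipdeck()*1000, RD.T@arm.observe()['force'],RD.T@arm.observe()['ft_torque'])"; done
```

```text
clock: 14.8
position: [0.4775, 0.15, 0.1286]
force: [2.2, 2.5, -3.1]
width: 0.192
[ -0.22850805  -0.56730869 -16.21809197] [-0.43175622  3.16773803 -3.24004813] [0.97245409 0.744739   0.00188492]
```

```bash
for i in 1; do python3 -m creep '[{"translation":[0,0,0.0015],"rot":[0,0,0],"jaw":0.01},{"translation":[0,0,0.0015],"rot":[0,0,0],"jaw":0.01},{"translation":[0,0,0],"rot":[0,0,0],"jaw":0.01},{"translation":[0,0,0],"rot":[0,0,0],"jaw":0.01}]' | grep -v rot; python3 -c "
from h import *
print(tipdeck()*1000, RD.T@arm.observe()['force'],RD.T@arm.observe()['ft_torque'])"; done;  for i in 1; do python3 -m creep '[{"translation":[0,0,0.001],"rot":[0,0,0],"jaw":0.01},{"translation":[0,0,0],"rot":[0,0,0],"jaw":0.01},{"translation":[0,0,0],"rot":[0,0,0],"jaw":0.01}]' | grep -v rot; python3 -c "
from h import *
print(tipdeck()*1000, RD.T@arm.observe()['force'],RD.T@arm.observe()['ft_torque'])"; done
```

```text
clock: 15.13
position: [0.4788, 0.1496, 0.1261]
force: [1.8, 3.1, -2.9]
width: 0.193
[ -0.22172085  -0.47661555 -19.13454295] [-0.86838709  3.54178529 -2.81558001] [0.94819204 0.77728371 0.04787365]
clock: 15.38
position: [0.4792, 0.1495, 0.1254]
force: [-4.0, 4.5, 6.4]
width: 0.192
[ -0.21580451  -0.37723755 -19.85971451] [-1.61488244  2.79982646  8.17283385] [ 0.60578993  0.87718219 -0.05045525]
```

The bottom is felt at -19.9 mm. I push a touch more to seat it, then ease off and open the jaws a little.

```bash
python3 -m creep '[{"translation":[0,0,0.0006],"rot":[0,0,0],"jaw":0.01},{"translation":[0,0,0],"rot":[0,0,0],"jaw":0.01},{"translation":[0,0,0],"rot":[0,0,0],"jaw":0.01}]' | grep -v rot; python3 -c "
from h import *
print(tipdeck()*1000, RD.T@arm.observe()['force'])"; python3 -m creep '[{"translation":[0,0,-0.0006],"rot":[0,0,0],"jaw":0.018},{"translation":[0,0,0],"rot":[0,0,0],"jaw":0.022},{"translation":[0,0,0],"rot":[0,0,0],"jaw":0.027},{"translation":[0,0,0],"rot":[0,0,0],"jaw":0.032},{"translation":[0,0,0],"rot":[0,0,0],"jaw":0.032},{"translation":[0,0,0],"rot":[0,0,0],"jaw":0.032}]' 20; python3 -c "
from h import *
print(tipdeck()*1000, RD.T@arm.observe()['force'])
overlay('top','q_top',(190,182,238,222),8)"
```

```text
clock: 15.63
position: [0.4793, 0.1496, 0.1252]
force: [-10.5, 4.8, 19.7]
width: 0.192
[ -0.21710567  -0.26961128 -20.09447776] [-0.60598842  0.74292321 22.83517555]
clock: 16.13
position: [0.4791, 0.1486, 0.1251]
ee_rot: [0.476, 2.603, -0.122]
force: [0.9, 0.2, 0.1]
width: 0.349
[ -0.1976087   -1.35765225 -20.26414088] [ 0.7568273   0.54386166 -0.2892125 ]
```

View pics/q_top.png

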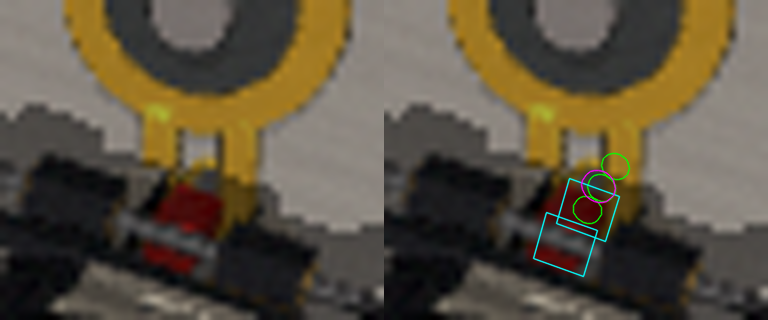

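The wheel holds with the jaws open. I retreat straight along the tool axis.

```bash
python3 -m creep '[{"translation":[0,0.0005,-0.004],"rot":[0,0,0],"jaw":0.034},{"translation":[0,0,-0.006],"rot":[0,0,0],"jaw":0.034},{"translation":[0,0,-0.01],"rot":[0,0,0],"jaw":0.034},{"translation":[0,0,-0.015],"rot":[0,0,0],"jaw":0.034},{"translation":[0,0,-0.025],"rot":[0,0,0],"jaw":0.034},{"translation":[0,0,-0.03],"rot":[0,0,0],"jaw":0.034},{"translation":[0,0,-0.03],"rot":[0,0,0],"jaw":0.034},{"translation":[0,0,-0.03],"rot":[0,0,0],"jaw":0.034},{"translation":[0,0,0],"rot":[0,0,0],"jaw":0.034},{"translation":[0,0,0],"rot":[0,0,0],"jaw":0.034}]'; python3 -c "
from h import *
print(tipdeck()*1000, RD.T@arm.observe()['force'])
shot('top','r_top',(140,110,270,230),5)
shot('scene','r_scene',(100,110,360,370),2.2)
shot('scene','r_scene2',(220,120,340,210),6)"
```

```text
clock: 17.02
position: [0.4117, 0.1764, 0.2583]
ee_rot: [0.474, 2.603, -0.114]
force: [-0.4, -0.4, -0.9]
width: 0.368
[ -0.26624815   1.05732811 131.55475309] [-0.68389391 -0.51955368 -0.6722317 ]
```

View pics/r_top.png

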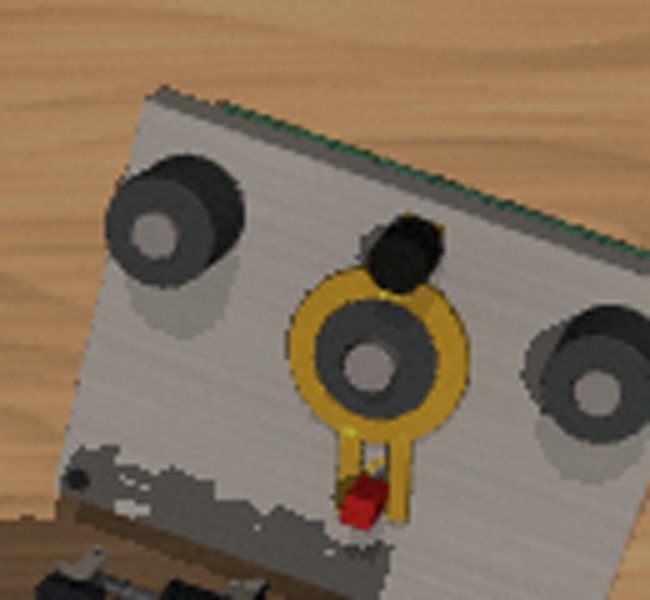

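View pics/r_scene.png

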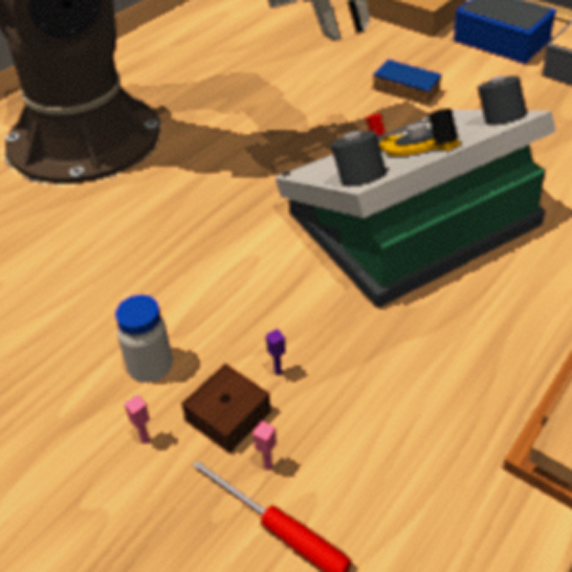

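View pics/r_scene2.png

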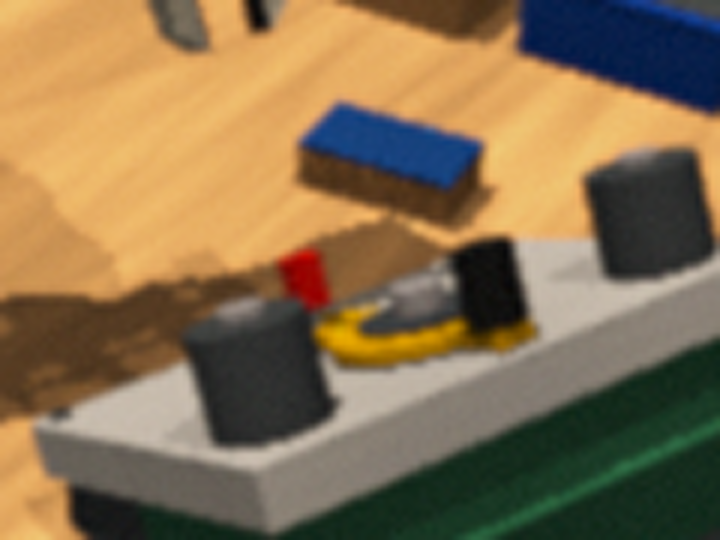

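The red pin stands in the fork at top (213,210), the wheel is held back, and the jar, block, screwdriver and decoys stand where they were. Last, a depth check.

Run:
```python
from h import *
def box(im):
    h=cv2.cvtColor(im,cv2.COLOR_BGR2HSV);m=(((h[...,0]<6)|(h[...,0]>174))&(h[...,1]>180)&(h[...,2]>60)).astype(np.uint8)
    n,l,st,ce=cv2.connectedComponentsWithStats(m);return [(st[i].tolist(),np.round(ce[i],1)) for i in range(1,n) if st[i,4]>8]
for n in("top","scene"):
    print(n,box(optics.get_image(n)[:,:,::-1].copy()))
    for dz in(0,.01):
        c=[H+RD@[.009*i,.009*j,z+dz] for i in(-1,1) for j in(-1,1) for z in(.02,.05)]
        q=proj(n,np.array(c));print(dz,q.min(0).round(1),q.max(0).round(1),q.mean(0).round(1))
for n in("top","scene"):
  for t in("glue_jar","pin_rest","lock_hole","fork"): print(n,t,[(d["location"],round(d["score"],2)) for d in optics.pinpoint(n,t)[:2]])
print(arm.observe()["clock"])
```

```text
top [([373, 112, 9, 33, 250], array([376.7, 128. ])), ([208, 205, 10, 11, 70], array([212.4, 210.1]))]
0 [207.7 203.6] [218.4 215.8] [213.1 209.6]
0.01 [206.7 204.9] [217.5 217.3] [212.2 211.1]
scene [([267, 162, 8, 10, 55], array([270.6, 166. ])), ([219, 340, 40, 34, 508], array([239.1, 356.6]))]
0 [264.6 161.4] [274.8 172.5] [269.7 166.9]
0.01 [263.8 158.4] [273.9 169.5] [268.9 163.9]
top glue_jar [([357.3, 223.1], 0.76)]
top pin_rest [([355.4, 183.0], 0.71)]
top lock_hole [([216.8, 206.6], 0.93)]
top fork [([216.4, 204.0], 0.65)]
scene glue_jar [([170.8, 275.8], 0.91)]
scene pin_rest [([204.7, 297.4], 0.7)]
scene lock_hole [([274.2, 177.5], 0.96)]
scene fork [([270.5, 172.8], 0.64)]
17.6667
```

```bash
python3 -c "
from cell import arm
print(arm.sign_off(), arm.observe()['clock'])"
```

```text
the job is handed in; nothing more can be done
the job is handed in; nothing more can be done
```

The red-headed pin now locks the tension wheel back, and the job is handed in at about 17.7 s of the 51 s allowed. I lifted the pin out of its rest and stood it in the fork. Using it as a lever, I turned the wheel counter-clockwise to the lock hole, pushed it home, opened the jaws and backed off about 13 cm.

**Pin depth:** I felt the bottom of the hole 19.9 mm below the deck, and 23 N more moved the pin only 0.2 mm. After release, both cameras show the head where a fully home pin should be, to about 1 px.

**Wheel:** it stayed back after release, with the fork over the hole.

**Bystanders:** the jar, sanding block and screwdriver look untouched in the last pictures, and the screwdriver's handle is at the same pixel as before. The network put the jar and the rest a few pixels off between frames; I take that as network noise.

**What disagreed:** the deck was 4.3 mm higher than my camera fit. The probing touch that found this pressed the pin on the deck with about 41 N for a moment. That was the pin, not the arm or gripper body, and well under the 120 N wrist limit. I also corrected an offset of 1–2 mm between the top camera and the arm before inserting the pin.

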